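# Inspect a sharpening stone and clamp it working face up

## Task

Take the sharpening stone that stands on its end and hold it in front of the inspection camera, about 15 cm from the lens and level with it: first its bevelled working face squarely to the lens for a second, then its wooden back for a second. Then lay it flat in the pocket of the stone holder with the working face up, let go, and slide the jaw against the stone until it is clamped tight against the fixed stop. Leave the other things on the bench where they are.

Things in the scene. Friction and masses are not known exactly. Their poses are not given: they have to be found in the camera images.
- stone: Mounted sharpening stone 120 x 54 x 38 mm, 0.42 kg: grey abrasive block 26 mm thick on a flush 12 mm wooden board. Starts standing on end. Origin: centre of the end it stands on. z: along its length, up at the start; y: across the 54 mm width; x: outward normal of the working face (abrasive, long edges bevelled 8 mm) at x = +19 mm. The wooden back is at x = -19 mm.
- stone_mid (a point): Middle of the stone, 60 mm along body z from the body's origin, same axes.
- holder: Stone holder, fixed: base 250 x 100 x 12 mm, bed 36 mm wide along holder x, top 45 mm above the bench. Stop across the +x end: inner face x = 70 mm, 16 mm thick, top at 67 mm. Thin cheeks at x = -50 to -35 and 45 to 70 mm, 62 mm apart inside, rise 8 mm above the bed; sides open between them. The pocket lies between cheeks, stop and sliding jaw. Origin: on the bench under the bed.
- pocket (a point): Point on the top of the bed, on its middle line, that lies under the middle of a stone clamped against the fixed stop (60 mm from the stop's inner face); axes as the holder.
- jaw (a joint): Travel in m of the sliding jaw along holder +x: 0 = fully open (clamping face 162 mm from the stop), 0.042 = touches a stone that lies against the stop, 0.055 = end of travel with no stone. Starts between 0 and 0.012, slides stiffly (about 3 N), stays where left.
- jaw_mid (a point): Middle of the sliding jaw, 57 mm above the bench: dark steel block 30 mm long in holder x, 50 mm wide, from 46 to 68 mm above the bench. Clamping face 15 mm to +x of this point, rear face 15 mm to -x. Push it from behind or pinch it across its 50 mm. Axes as the holder.
- camera: Low inspection camera, fixed on the bench: grey housing 80 x 60 mm, top 145 mm above the bench, on a short post and a base plate 100 x 90 mm. It looks along its own -x. Origin: on the bench near the post.
- lens (a point): Centre of the camera's lens glass, 115 mm above the bench, 49 mm in front (-x) of the camera's origin; the camera looks along -x of this frame.
- jar: Bystander: glass jar with white lid, 64 mm across, 100 mm high. Origin under its centre.
- spool: Bystander: black plastic thread spool, 64 mm across its foot, 105 mm high. Origin under its centre.
- slip: Bystander: small plain slip stone lying flat, 90 x 45 x 20 mm. Origin under its centre.
- brush: Bystander: hand brush lying on the bench.
- scraper: Bystander: scraper, 200 mm long, lying on the bench.
- dish: Bystander: shallow steel dish, 100 mm across, 30 mm high.
- oil: Bystander: white oil bottle with black cap, 52 mm across, 130 mm high.
Not all that is in view belongs to the job. What is shaped like the stone but orange or pink is not meant.

How it is judged:
By the outcome, as a careful person would: the job done as asked, in the order asked, and still so for the second after the job is handed in, with the robot touching nothing.
It also fails if it takes over 67 s, if anything falls off the work surface, if the arm or the gripper's body presses on something with over 40 N, if the wrist force passes 120 N, or if a joint passes its speed limit or range.

## Robot

A 6-joint arm with a two-finger parallel gripper is mounted at the origin on the work surface. World frame = base frame: x ahead of the robot, y to its left, z up, the work surface at z = 0. Lengths are in mm, angles in rad, forces in N, time in s.
With the tool pointing down it reaches from about 225 to 725 mm from the base axis. Payload 3.1 kg.
Tool frame: the origin (TCP) lies midway between the tips of the shut fingers; the grasp point (between the pads) lies 19 mm behind it; z points along the fingers, y is the line along which they close (so a half turn about z gives the same grasp; the last joint's range is limited). The gripper opens to 85 mm and grips with 20 to 120 N. Pads are 22 mm wide; open, the fingers measure 114 mm over their backs; the gripper's body (76 mm by 85 mm) begins 54 mm behind the grasp point. The pads swing forward as they close: fully open they stand 13 mm farther back than shut.
Start: joints at [1.212, 0.048, 0.099, 1.622, 0, 1.443], TCP at [120.105, 511.07, 231.312] pointing down, gripper open.
Joint ranges: [-2.91, 2.91], [-0.99, 1.94], [-1.21, 1.42], [-2.12, 2.29], [-1.49, 1.47], [-3.14, 3.14]. Speed limits (rad/s): [2.79, 2.79, 3.14, 3.14, 3.14, 3.14].

## Interface

Orientations are given as a unit quaternion [w, x, y, z].
In Python, from cell import r gives the robot as it stands.
- The arm moves only by the shell command python3 -m crank 'ROWS' [OPENING] [FORCE]. ROWS is JSON, one flat list of numbers, 6 for each row, row after row: the shift along the world's x, y, z in cm, then the turn, a rotation vector about the world's x, y, z in rad. A call has 1 to 10 rows; each row shifts and turns the commanded pose from where the row before left it; what a row does not reach is not made up. A row lasts 1/10 s, in which the tool goes at most 50 mm and 8.59 degrees, less where a joint would pass 70% of its speed; a pose out of reach is approached as far as the arm can. A call is refused whole if a number of a shift passes 5 or a number of a turn 0.15, either way. A call with a gripper value outside its range is refused whole. OPENING is the finger opening in cm, from 0 to 8.54, set as the call begins (- or left out, the last holds). The fingers move at their own pace and stop on an object; FORCE is the grip in N (left out, the last holds). Time passes only in rows, so rows that do not move let the fingers close. It gives the time, the measured TCP pose, the force, the opening and the grip force at its end, in the units of the state.
- r.state(): the state, without advancing time (a new reading comes with each control period).
- r.camera(name): name is "scene" or "top" or "wrist"; returns a dict with "image" (420x560x3 uint8, red, green, blue), "depth" (420x560 float32, mm along the optical axis (not along the pixel's ray), 0 where there is no reading), "camera_matrix" (3x3 intrinsics, pixels), "dist" ([k1, k2, p1, p2, k3] as OpenCV has them; the pictures are not rectified), "world_from_camera" (4x4, takes a point from camera to world coordinates); the wrist camera has in their place "mount" (4x4, takes a point from camera to tool coordinates, whose origin is the TCP and whose axes are the flange's). Camera axes: x right, y down, z forward; pixel columns grow to the right and rows downward; lengths in mm; the calibration is good to about 2 mm. A picture is of the moment at which its call begins: read the wrist's pose just before it.
- r.sign_off(): hands the job in; it is judged then, once.
The state is a dict: "time_s": time; "q": joint angles; "qd": joint speeds; "effort": joint torques, N m; "tcp_pos": TCP position; "ee_rot": TCP orientation; "ft_force": force on the tool from outside, world axes, zero at the start; "torque": the same for the moment, N m; "gripper_width": opening from 0.0 (shut) to 1.0 (fully open); "grip_force": force on a finger pad.
Only numpy, scipy, OpenCV 4.12 (cv2) and the standard library are available. Lean on these libraries where they do the work, as an engineer would, in place of code of your own. Each camera call takes 0.05 s, during which the arm holds its last target. There are 200 camera calls.

## Working session

There is one attempt and no reset: what is moved stays moved. The work goes in short steps, Python scripts to look and compute and a shell command to move; the robot and the scene stay as the last step left them, time stands still between calls to the robot, and variables do not carry over. Pictures are saved under pics/ and viewed, at most 10 in all, crops included, and the job is handed in when it is done.

```bash
ls; mkdir -p pics; python3 - <<'E'
from cell import r
import cv2,numpy as np,pickle
s=r.state();print(s)
for n in ("top","scene","wrist"):
    c=r.camera(n);pickle.dump(c,open(f"pics/{n}0.pkl","wb"))
    cv2.imwrite(f"pics/{n}0.png",c["image"][:,:,::-1])
    print(n,c["camera_matrix"],c["dist"],c.get("world_from_camera",c.get("mount")))
E
```

```text
pics
{'time_s': 0.0, 'q': array([ 1.21217714e+00,  4.87502501e-02,  9.75855445e-02,  1.62202040e+00,
       -1.73463357e-06,  1.44303989e+00]), 'qd': array([ 5.54979428e-04, -1.31854705e-03, -2.62859355e-03,  1.08041851e-03,
        3.26048809e-05, -6.01278444e-04]), 'effort': array([ 8.11403970e-04, -3.38782024e+01,  3.20016003e+01,  2.01017159e-02,
       -1.57600612e-04,  6.24034499e-06]), 'tcp_pos': array([119.89926245, 510.48546471, 230.11128365]), 'ee_rot': array([-2.86764015e-04,  1.15175122e-01,  9.93344484e-01, -1.15945127e-03]), 'ft_force': array([-0.84913476,  0.12464824, -0.6773946 ]), 'torque': array([-0.0366702 ,  0.00721608,  0.01491347]), 'grip_force': 0.0, 'gripper_width': 1.001467628822009}
top [[421.51656151   0.         282.31123   ]
 [  0.         421.51656151 205.08219012]
 [  0.           0.           1.        ]] [-0.10266041  0.          0.          0.          0.        ] [[-6.83042277e-03 -9.95603590e-01  9.34175406e-02  4.31200529e+02]
 [-9.99888402e-01  5.55870635e-03 -1.38666947e-02  7.76962323e+01]
 [ 1.32864503e-02 -9.35018307e-02 -9.95530451e-01  1.32
[... 307 characters left out ...]
1 -6.15331260e-01  1.12772041e+03]
 [ 9.78509725e-01  1.49972169e-01 -1.41517016e-01  1.91319736e+02]
 [-1.54086455e-02 -6.31206938e-01 -7.75461395e-01  8.39205098e+02]
 [ 0.00000000e+00  0.00000000e+00  0.00000000e+00  1.00000000e+00]]
wrist [[311.03416693   0.         278.85404496]
 [  0.         311.03416693 212.32428692]
 [  0.           0.           1.        ]] [-0.05061867  0.          0.          0.          0.        ] [[ 2.21594190e-05 -9.56639979e-01 -2.91272982e-01  7.48692125e+01]
 [ 9.99999787e-01 -1.68792434e-04  6.30449841e-04 -1.00659431e+00]
 [-6.52278198e-04 -2.91272934e-01  9.56639772e-01 -1.42317407e+02]
 [ 0.00000000e+00  0.00000000e+00  0.00000000e+00  1.00000000e+00]]
```

View pics/top0.png

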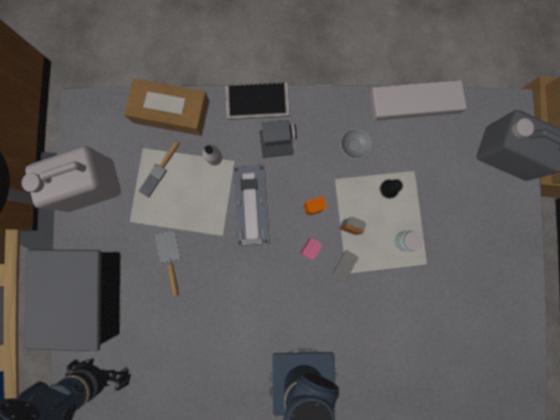

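View pics/scene0.png

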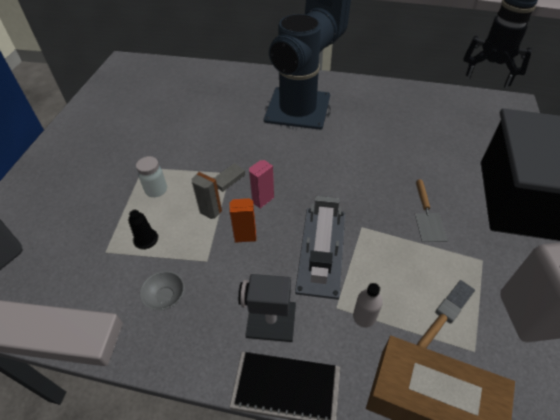

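The top view shows the standing stone at about (354,227), grey with a wood side toward lower left. The orange and pink decoys are at (315,206) and (312,249). The holder is at (251,205) and the camera at (277,138), with its lens to the right. Jar, spool and slip are near the stone.

```bash
cat > h.py <<'E'
import cv2,numpy as np,pickle
from scipy.spatial.transform import Rotation as R
def load(n): return pickle.load(open(f"pics/{n}.pkl","rb"))
def cloud(c,T=None):
    T=c["world_from_camera"] if T is None else T
    h,w=c["depth"].shape
    uv=np.stack(np.meshgrid(np.arange(w),np.arange(h)),-1).reshape(-1,1,2).astype(np.float32)
    n=cv2.undistortPoints(uv,c["camera_matrix"],c["dist"]).reshape(h,w,2)
    d=c["depth"][...,None]
    P=np.concatenate([n*d,d],-1)@T[:3,:3].T+T[:3,3]
    P[c["depth"]==0]=np.nan
    return P
def ray(c,uv,z,T=None):
    T=c["world_from_camera"] if T is None else T
    n=cv2.undistortPoints(np.float32(uv).reshape(-1,1,2),c["camera_matrix"],c["dist"]).reshape(-1,2)
    d=np.c_[n,np.ones(len(n))]@T[:3,:3].T; o=T[:3,3]
    return o+d*((z-o[2])/d[:,2])[:,None]
def wristT(c,s):
    q=s["ee_rot"]; M=np.eye(4);M[:3,:3]=R.from_quat([q[1],q[2],q[3],q[0]]).as_matrix();M[:3,3]=s["tcp_pos"]
    return M@c["mount"]
E
python3 - <<'E'
from h import *
t=load("top0");s=load("scene0")
a=cv2.resize(t["image"][110:270,220:430],None,fx=3.8,fy=3.8,interpolation=cv2.INTER_CUBIC)
cv2.imwrite("pics/c1.png",cv2.convertScaleAbs(a[:,:,::-1],alpha=1.6))
a=cv2.resize(s["image"][140:345,110:350],None,fx=2.9,fy=2.9,interpolation=cv2.INTER_CUBIC)
cv2.imwrite("pics/c2.png",cv2.convertScaleAbs(a[:,:,::-1],alpha=1.6))
for n,c in (("top",t),("scene",s)):
    P=cloud(c);z=P[...,2]
    bench=(np.abs(z)<15);print(n,"bench z",np.nanmedian(z[bench]))
    m=((z>8)&(P[...,0]>150)&(P[...,0]<750)&(P[...,1]>-300)&(P[...,1]<400)).astype(np.uint8)
    k,l,st,ce=cv2.connectedComponentsWithStats(m)
    for i in range(1,k):
        if st[i,4]<40: continue
        Q=P[l==i]; zt=np.percentile(Q[:,2],97); T=Q[Q[:,2]>zt-7]
        rc=cv2.minAreaRect(T[:,:2].astype(np.float32))
        print(st[i],"ztop %.0f"%zt,"top rect",np.round(rc[0]),np.round(rc[1]),round(rc[2],1),T[:,:2].mean(0).round())
E
```

```text
top bench z -1.2283900867502098
[261 133  36  25 680] ztop 147 top rect [737.  71.] [27. 89.] 1.1 [738.  78.]
[341 143  30  16 264] ztop 32 top rect [ 723. -172.] [94. 49.] 89.7 [ 719. -177.]
[202 145  20  21 309] ztop 131 top rect [707. 276.] [24. 21.] 1.1 [707. 276.]
[ 233  165   37   82 2301] ztop 68 top rect [531. 154.] [196.  60.] 2.0 [547. 158.]
[381 179  22  20 301] ztop 106 top rect [ 605. -281.] [23. 21.] 35.1 [ 605. -281.]
[304 196  23  20 310] ztop 122 top rect [544. -36.] [38. 54.] 16.1 [545. -36.]
[340 217  26  18 321] ztop 122 top rect [ 487. -149.] [51. 37.] 72.1 [ 486. -149.]
[395 234  11  14 128] ztop 100 top rect [ 441. -298.] [ 4. 29.] 88.7 [ 441. -298.]
[300 238  22  21 271] ztop 123 top rect [418. -23.] [36. 54.] 57.5 [419. -23.]
[332 250  27  32 416] ztop 24 top rect [ 366. -133.] [43. 89.] 59.3 [ 366. -133.]
[172 269   7  28 111] ztop 22 top rect [316. 392.] [83. 16.] 4.4 [309. 394.]
scene bench z -0.8679033839141539
[152 160  15  35 290] ztop 99 top rect [ 438. -296.] [ 8. 36.] 88.0 [ 441. -296.]
[ 229  160   45   81 1871] ztop 121 top rect [481. -28.] [ 60. 183.] 85.2 [490. -27.]
[ 191  163   54   55 1353] ztop 120 top rect [ 487. -147.] [56. 40.] 71.1 [ 488. -146.]
[416 179   7  21  95] ztop 21 top rect [312. 397.] [69. 14.] 9.4 [305. 394.]
[ 295  196   50  103 3884] ztop 68 top rect [532. 162.] [199.  58.] 4.8 [558. 161.]
[128 209  29  39 682] ztop 105 top rect [ 606. -278.] [24. 22.] 35.6 [ 606. -278.]
[141 271  44  27 654] ztop 30 top rect [ 722. -170.] [99. 54.] 89.6 [ 717. -175.]
[240 274  51  20 459] ztop 146 top rect [737.  79.] [25. 80.] 0.2 [739.  81.]
[353 283  30  44 911] ztop 130 top rect [709. 278.] [24. 24.] 34.0 [709. 278.]
[276 302  20  19 132] ztop 13 top rect [729. 109.] [42. 39.] 0.5 [733. 118.]
```

View pics/c1.png

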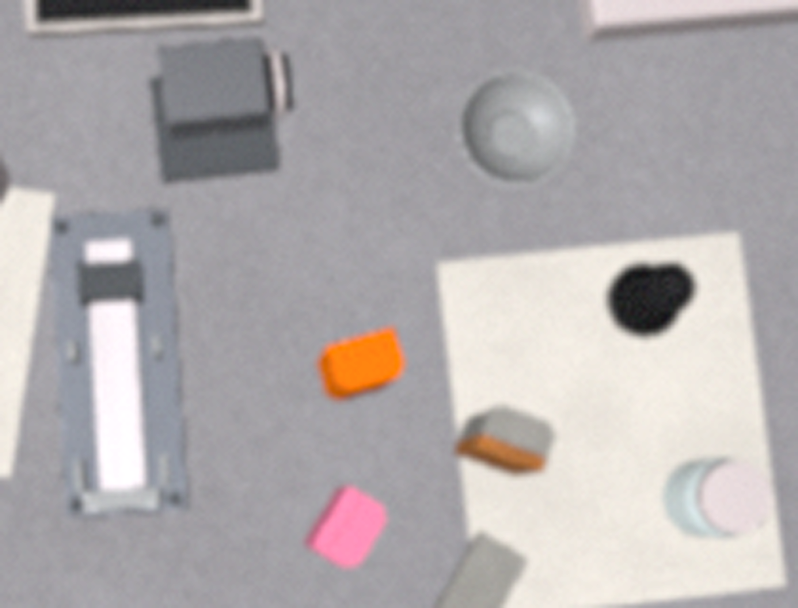

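View pics/c2.png

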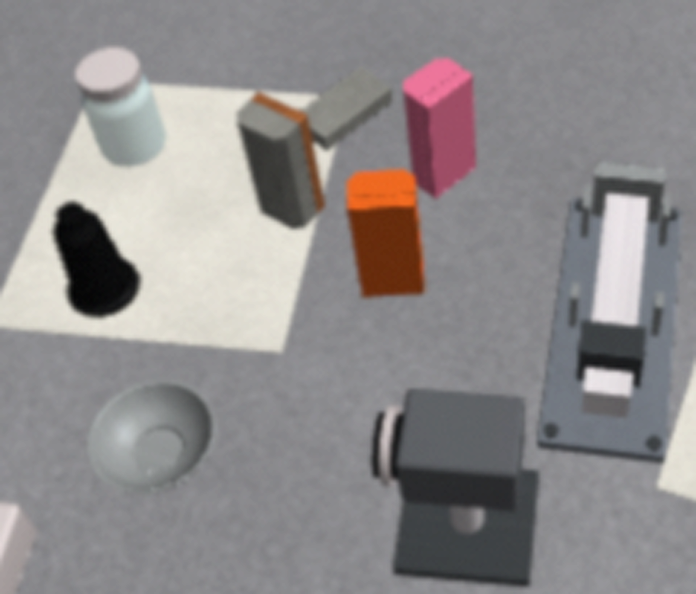

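The crops confirm the layout. The stone has its grey face toward +x and its wood toward the robot. The camera looks along world -y, yawed a few degrees. The holder's stop is at its robot-side end and the jaw at its far end. Next I'll measure these precisely.

```bash
python3 - <<'E'
from h import *
def rect(Q): rc=cv2.minAreaRect(Q[:,:2].astype(np.float32)); return np.round(rc[0],1),np.round(rc[1],1),round(rc[2],2)
for n in ("top","scene"):
    c=load(n+"0");P=cloud(c);x,y,z=P[...,0],P[...,1],P[...,2]
    def box(x0,x1,y0,y1,z0,z1): return P[(x>x0)&(x<x1)&(y>y0)&(y<y1)&(z>z0)&(z<z1)]
    print(n)
    print(" housing",rect(box(650,850,0,180,138,155)), "housing+lens",rect(box(650,850,0,180,90,155)))
    L=box(650,850,-10,45,85,150); print(" lens pts",len(L),L.min(0).round(),L.max(0).round(),L.mean(0).round())
    print(" campl",rect(box(640,860,0,180,5,155)))
    print(" holder all",rect(box(400,720,80,230,6,80)))
    b=box(400,720,80,230,40,50); print(" bed",rect(b))
    s=box(400,490,80,230,58,75); print(" stop top",rect(s),s.mean(0).round(1))
    s=box(520,720,80,230,58,75); print(" jaw top",rect(s),s.mean(0).round(1),s.max(0).round(),s.min(0).round())
    s=box(430,540,-210,-100,110,130); print(" stone top",rect(s),s.mean(0).round(1))
    s=box(430,540,-210,-100,12,130); print(" stone all",rect(s),s.mean(0).round(1))
# color: stone wood vs abrasive top via top image
E
```

```text
top
 housing (array([756.8,  72.1]), array([60.9, 91.8]), 5.64) housing+lens (array([756.5,  68.2]), array([61.6, 99.6]), 7.68)
 lens pts 158 [729.  19.  95.] [787.  44. 148.] [755.  33. 134.]
 campl (array([750. ,  90.1]), array([179.2, 220.1]), 89.93)
 holder all (array([567.2, 156.7]), array([142.8, 307.6]), 88.51)
 bed (array([548. , 157.4]), array([202.7,  73. ]), 3.34)
 stop top (array([441.7, 151.4]), array([16. , 59.7]), 3.46) [441.6 151.8  65.3]
 jaw top (array([596.6, 163.4]), array([53.4, 67.4]), 84.11) [613.7 162.4  66.2] [629. 193.  72.] [566. 136.  59.]
 stone top (array([ 486.7, -148.8]), array([51.5, 38. ]), 72.1) [ 486.1 -148.2  118.3]
 stone all (array([ 486. , -149.8]), array([53.7, 38.4]), 69.69) [ 484.6 -144.2  101.6]
scene
 housing (array([757.3,  74.2]), array([60.1, 92.1]), 6.12) housing+lens (array([758.1,  71.3]), array([61.1, 98.8]), 5.34)
 lens pts 286 [733.  21.  93.] [788.  45. 147.] [767.  34. 133.]
 campl (array([750. , 100.4]), array([219.9, 159.1]), 0.03)
 holder all (array([574.6, 161.9]), array([287.8, 106.7]), 1.69)
 bed (array([549.3, 161. ]), array([205.4,  74.1]), 2.64)
 stop top (array([443. , 154.3]), array([18.8, 58.9]), 2.15) [444.7 154.5  65. ]
 jaw top (array([615.3, 164.6]), array([31.7, 49.7]), 3.14) [617.6 164.7  66.4] [632. 190.  71.] [598. 139.  58.]
 stone top (array([ 487. , -147.4]), array([56.3, 40.4]), 71.14) [ 488.7 -145.6  118.2]
 stone all (array([ 487.2, -147. ]), array([57.2, 40.5]), 71.14) [ 496.  -140.3   81.3]
```

```bash
python3 -m crank '[2.4,-4.4,0,0,0,-0.01, 2.4,-4.4,0,0,0,-0.01, 2.4,-4.4,0,0,0,-0.01, 2.4,-4.4,0,0,0,-0.01, 2.4,-4.4,0,0,0,-0.01, 2.4,-4.4,0,0,0,-0.01, 2.4,-4.4,0,0,0,-0.01, 2.4,-4.4,0,0,0,-0.01, 2.4,-4.4,0,0,0,-0.01, 2.4,-4.4,0,0,0,0]' 8.54 60
```

```text
time_s: 1.15
tcp_pos: [360.0, 70.1, 231.3]
ee_rot: [0.0, 0.16, 0.987, 0.0]
ft_force: [1.0, 0.2, 0.4]
gripper_width: 0.997
grip_force: 0.0
```

```bash
python3 -m crank '[2.4,-4.2,0,0,0,0, 2.4,-4.2,0,0,0,0, 2.4,-4.2,0,0,0,0, 2.4,-4.2,0,0,0,0, 2.4,-4.2,0,0,0,0, 0.7,-0.8,0,0,0,0, 0,0,0,0,0,0]'
python3 - <<'E'
from h import *
from cell import r
s=r.state();c=r.camera("wrist");T=wristT(c,s);print(s["tcp_pos"],s["ee_rot"],s["q"].round(3))
P=cloud(c,T);z=P[...,2];print("bench",np.nanmedian(z[(abs(z)<12)]))
m=(z>112)&(z<128)&(P[...,0]>420)&(P[...,0]<560)&(P[...,1]<-90)&(P[...,1]>-210)
Q=P[m];print(len(Q),cv2.minAreaRect(Q[:,:2].astype(np.float32)),Q.mean(0))
E
```

```text
time_s: 1.85
tcp_pos: [486.6, -147.0, 230.1]
ee_rot: [-0.001, 0.161, 0.987, 0.0]
ft_force: [-1.6, 0.0, -0.0]
gripper_width: 0.997
grip_force: 0.0
[ 486.59157236 -146.98491199  230.08355074] [-1.15170291e-03  1.60953031e-01  9.86961296e-01  4.41599952e-04] [-0.426  0.007  0.055  1.621  0.    -0.102]
bench -0.004786839723294634
2773 ((483.9765930175781, -149.1290740966797), (53.80401611328125, 38.58180236816406), 69.29877471923828) [ 482.30025783 -148.63555813  119.6215056 ]
```

```bash
python3 -m crank '[-0.2,-0.2,-4,0,0,-0.02, 0,0,-4,0,0,0, 0,0,-4,0,0,0, 0,0,-3,0,0,0, 0,0,-1,0,0,0, 0,0,0,0,0,0]' && python3 -m crank '[0,0,0,0,0,0, 0,0,0,0,0,0, 0,0,0,0,0,0, 0,0,0,0,0,0, 0,0,0,0,0,0, 0,0,0,0,0,0]' 4 70
```

```text
time_s: 2.5
tcp_pos: [482.8, -145.8, 70.1]
ee_rot: [-0.002, 0.169, 0.986, 0.001]
ft_force: [-0.4, -0.9, 0.6]
gripper_width: 1.002
grip_force: 0.0
time_s: 3.1
tcp_pos: [486.6, -148.9, 74.3]
ee_rot: [0.003, 0.17, 0.985, -0.001]
ft_force: [0.2, -0.1, 6.2]
gripper_width: 0.622
grip_force: 74.4
```

```bash
cat > plan.py <<'E'
from h import *
from cell import r
def go(pos,tx,tz):
    s=r.state();q=s["ee_rot"];C=R.from_quat([q[1],q[2],q[3],q[0]])
    tx=np.array(tx,float);tz=np.array(tz,float);tz/=np.linalg.norm(tz);tx-=tz*(tx@tz);tx/=np.linalg.norm(tx)
    F=R.from_matrix(np.c_[tx,np.cross(tz,tx),tz]);v=(F*C.inv()).as_rotvec()
    print("t",s["time_s"],"pos",s["tcp_pos"].round(1),"q",s["q"].round(2),"F",s["ft_force"].round(1))
    print("shift cm",((np.array(pos)-s["tcp_pos"])/10).round(2),"rotvec",v.round(3),"norm",round(np.linalg.norm(v),3))
    M=C.as_matrix();print("tx",M[:,0].round(3),"tz",M[:,2].round(3))
E
python3 - <<'E'
from plan import *
go([764,-128.5,115],[.105,-.995,0],[.995,.105,0])
E
python3 -m crank '[0,0,4,0,0,0, 0,0,4,0,0,0, 0,0,3,0,0,0, 0,0,0,0,0,0]'
```

```text
t 3.1 pos [ 486.6 -148.9   74.3] q [-0.43  0.02 -0.24  1.3   0.   -0.09] F [ 0.2 -0.1  6.2]
shift cm [27.74  2.04  4.07] rotvec [-1.422 -1.114  1.526] norm 2.365
tx [-0.942  0.334 -0.005] tz [ 0.005 -0.002 -1.   ]
time_s: 3.5
tcp_pos: [487.3, -149.2, 186.5]
ee_rot: [0.005, 0.17, 0.985, -0.001]
ft_force: [1.0, 0.0, -2.9]
gripper_width: 0.624
grip_force: 75.6
```

```bash
python3 -m crank '[1.2,0.2,0,0,0,0.148, 1.2,0.2,0,0,0,0.148, 1.2,0.2,0,0,0,0.148, 1.2,0.2,0,0,0,0.148, 1.2,0.2,0,0,0,0.148, 1.2,0.2,0,0,0,0.148, 1.2,0.2,0,0,0,0.148, 1.2,0.2,0,0,0,0.148, 1.2,0.2,0,0,0,0.148, 1.2,0.2,0,0,0,0.148]' && python3 -m crank '[0,0,0,0,0,0.14, 0,0,0,0,0,0.14, 0,0,0,0,0,0.14, 0,0,0,0,0,0.1, 0,0,0,0.015,-0.145,0, 0,0,0,0.015,-0.145,0, 0,0,0,0.015,-0.145,0, 0,0,0,0.015,-0.145,0, 0,0,0,0.015,-0.145,0, 0,0,0,0.015,-0.145,0]'
python3 - <<'E'
from plan import *
go([764,-128.5,115],[.105,-.995,0],[.995,.105,0])
E
```

```text
time_s: 4.5
tcp_pos: [603.7, -127.4, 177.9]
ee_rot: [-0.002, -0.542, 0.841, 0.002]
ft_force: [-0.1, -0.1, -3.6]
gripper_width: 0.624
grip_force: 75.6
time_s: 5.5
tcp_pos: [602.5, -127.2, 177.6]
ee_rot: [-0.317, 0.668, -0.612, 0.281]
ft_force: [0.2, -0.8, -3.8]
gripper_width: 0.623
grip_force: 75.9
t 5.5 pos [ 602.5 -127.2  177.6] q [-0.57 -0.5  -0.75  0.57  0.5  -2.03] F [ 0.2 -0.8 -3.8]
shift cm [16.15 -0.13 -6.26] rotvec [ 0.056 -0.693  0.007] norm 0.696
tx [ 0.093 -0.996 -0.013] tz [ 0.764  0.08  -0.641]
```

```bash
python3 -m crank '[2,0,0,0.012,-0.139,0.001, 2,0,0,0.011,-0.139,0.002, 2,0,0,0.011,-0.139,0.002, 2,0,-1,0.011,-0.139,0.001, 2,0,-1,0.011,-0.137,0.001, 2,0,-1,0,0,0, 2,0,-1,0,0,0, 2,0,-1,0,0,0, 0,0,-1,0,0,0, 0,0,0,0,0,0]'
python3 - <<'E'
from plan import *
go([764,-128.5,115],[.105,-.995,0],[.995,.105,0])
c=r.camera("scene");pickle.dump(c,open("pics/s2.pkl","wb"))
P=cloud(c);x,y,z=P[...,0],P[...,1],P[...,2]
L=P[(x>650)&(x<850)&(y>-10)&(y<60)&(z>80)&(z<155)];print(L.min(0),L.max(0))
a=cv2.resize(c["image"][100:345,110:350],None,fx=2.4,fy=2.4,interpolation=cv2.INTER_CUBIC)
cv2.imwrite("pics/c3.png",cv2.convertScaleAbs(a[:,:,::-1],alpha=1.5))
E
```

```text
time_s: 6.5
tcp_pos: [740.9, -132.2, 120.5]
ee_rot: [-0.466, 0.575, -0.527, 0.418]
ft_force: [-0.3, 0.8, -4.0]
gripper_width: 0.624
grip_force: 76.1
t 6.5 pos [ 740.9 -132.2  120.5] q [-0.5   0.08 -0.85 -0.67  0.58 -1.71] F [-0.3  0.8 -4. ]
shift cm [ 2.31  0.37 -0.55] rotvec [ 0.012 -0.219  0.008] norm 0.22
tx [ 0.095 -0.995 -0.01 ] tz [ 0.971  0.095 -0.217]
[729.36754705  19.82015592  92.80596106] [790.60073072  59.95687235 147.3931555 ]
```

View pics/c3.png

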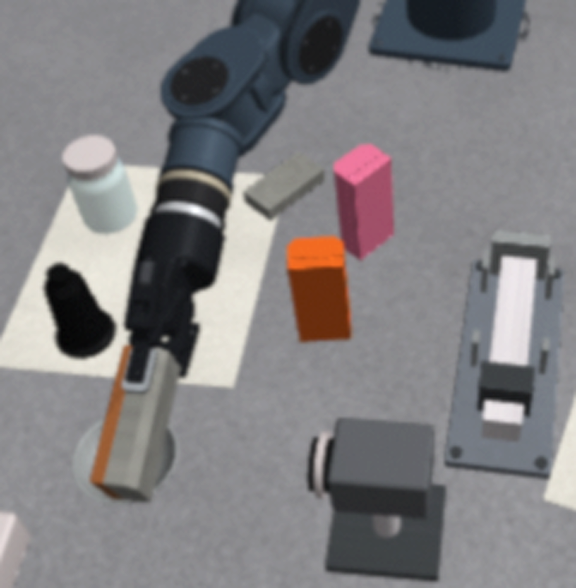

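The picture shows the working face turned to the lens (about (320,462)) with the wood away from it, and the stone clear of the dish. I'll shift 2.4 cm and hold.

```bash
python3 -m crank '[1.2,0,-0.1,0,0,0.005, 1.2,0,-0.1,0,0,0.005, 0,0,0,0,0,0, 0,0,0,0,0,0, 0,0,0,0,0,0, 0,0,0,0,0,0]'
python3 - <<'E'
from plan import *
go([764,-128.5,115],[.108,-.994,0],[.995,.108,-.2])
E
```

```text
time_s: 7.15
tcp_pos: [766.9, -133.7, 125.9]
ee_rot: [-0.469, 0.577, -0.521, 0.42]
ft_force: [-0.1, -0.3, -3.7]
gripper_width: 0.625
grip_force: 76.1
t 7.15 pos [ 766.9 -133.7  125.9] q [-0.48  0.14 -0.79 -0.68  0.58 -1.71] F [-0.1 -0.3 -3.7]
shift cm [-0.29  0.52 -1.09] rotvec [-0.002 -0.013  0.003] norm 0.013
tx [ 0.105 -0.994 -0.004] tz [ 0.973  0.104 -0.208]
```

```bash
python3 -m crank '[-0.2,0.3,-0.7,0,0,0, 0,0,0,0,0,0, 0,0,0,0,0,0, 0,0,0,0,0,0, 0,0,0,0,0,0, 0,0,0,0,0,0, 0,0,0,0,0,0, 0,0,0,0,0,0, 0,0,0,0,0,0, 0,0,0,0,0,0]' && python3 -m crank '[0,0,0,0,0,0, 0,0,0,0,0,0, 0,0,0,0,0,0, 0,0,0,0,0,0, 0,0,0,0,0,0, 0,0,0,0,0,0]'
python3 - <<'E'
from plan import *
go([764,-128.5,118],[.108,-.994,0],[.995,.108,-.2])
E
```

```text
time_s: 8.15
tcp_pos: [765.6, -130.8, 119.3]
ee_rot: [-0.469, 0.577, -0.52, 0.42]
ft_force: [0.4, 0.1, -3.8]
gripper_width: 0.626
grip_force: 76.1
time_s: 8.75
tcp_pos: [765.6, -130.8, 119.3]
ee_rot: [-0.469, 0.577, -0.52, 0.42]
ft_force: [0.6, 0.1, -4.5]
gripper_width: 0.621
grip_force: 76.1
t 8.75 pos [ 765.6 -130.8  119.3] q [-0.48  0.15 -0.79 -0.7   0.57 -1.7 ] F [ 0.6  0.1 -4.5]
shift cm [-0.16  0.23 -0.13] rotvec [-0.002 -0.012  0.003] norm 0.012
tx [ 0.105 -0.994 -0.003] tz [ 0.973  0.104 -0.207]
```

```bash
A='0'; python3 -m crank '[0,0,0,0.141,0.015,-0.03, 0,0,0,0.141,0.015,-0.03, 0,0,0,0.141,0.015,-0.03, 0,0,0,0.141,0.015,-0.03, 0,0,0,0.141,0.015,-0.03, 0,0,0,0.141,0.015,-0.03, 0,0,0,0.141,0.015,-0.03, 0,0,0,0.141,0.015,-0.03, 0,0,0,0.141,0.015,-0.03, 0,0,0,0.141,0.015,-0.03]' && python3 -m crank '[0,0,0,0.141,0.015,-0.03, 0,0,0,0.141,0.015,-0.03, 0,0,0,0.141,0.015,-0.03, 0,0,0,0.141,0.015,-0.03, 0,0,0,0.141,0.015,-0.03, 0,0,0,0.141,0.015,-0.03, 0,0,0,0.141,0.015,-0.03, 0,0,0,0.141,0.015,-0.03, 0,0,0,0.141,0.015,-0.03, 0,0,0,0.141,0.015,-0.03]' && python3 -m crank '[0,0,0,0.141,0.015,-0.03, 0,0,0,0.094,0.01,-0.02, 0,0,0,0,0,0, 0,0,0,0,0,0]'
python3 - <<'E'
from plan import *
go([765,-130,118],[-.108,.994,0],[.995,.108,-.2])
E
```

```text
time_s: 9.75
tcp_pos: [765.6, -130.9, 119.3]
ee_rot: [0.63, -0.085, 0.772, -0.002]
ft_force: [-0.1, 0.7, -3.4]
gripper_width: 0.625
grip_force: 75.9
time_s: 10.75
tcp_pos: [765.6, -130.9, 119.3]
ee_rot: [0.473, 0.449, 0.634, 0.416]
ft_force: [0.9, 0.2, -4.4]
gripper_width: 0.62
grip_force: 75.8
time_s: 11.15
tcp_pos: [765.6, -130.8, 119.3]
ee_rot: [0.421, 0.519, 0.578, 0.468]
ft_force: [-0.1, -0.1, -3.9]
gripper_width: 0.627
grip_force: 75.9
t 11.15 pos [ 765.6 -130.8  119.3] q [-0.48  0.15 -0.79 -0.7   0.57  1.43] F [-0.1 -0.1 -3.9]
shift cm [-0.06  0.08 -0.13] rotvec [ 0.001 -0.011  0.002] norm 0.011
tx [-0.106  0.994 -0.   ] tz [ 0.973  0.103 -0.207]
```

```bash
python3 -m crank '[0,0,0,0,0,0, 0,0,0,0,0,0, 0,0,0,0,0,0, 0,0,0,0,0,0, 0,0,0,0,0,0, 0,0,0,0,0,0, 0,0,0,0,0,0, 0,0,0,0,0,0, 0,0,0,0,0,0, 0,0,0,0,0,0]' && python3 -m crank '[0,0,0,0,0,0, 0,0,0,0,0,0, 0,0,0,0,0,0, 0,0,0,0,0,0]' && python3 -m crank '[-2.35,-0.2,1.2,-0.014,0.136,0, -2.35,-0.2,1.2,-0.014,0.136,0, -2.35,-0.2,1.2,-0.014,0.136,0, -2.35,-0.2,1.2,-0.014,0.136,0, -2.35,-0.2,1.2,-0.014,0.136,0, -2.35,-0.2,1.2,-0.014,0.136,0, -2.35,-0.2,1.2,-0.014,0.136,0, -2.35,-0.2,0,-0.014,0.136,0, -2.35,-0.2,0,-0.014,0.136,0, -2.35,-0.2,0,-0.014,0.136,0]'
python3 - <<'E'
from plan import *
go([530,-160,180],[1,0,0],[0,0,-1])
E
```

```text
time_s: 12.15
tcp_pos: [765.6, -130.8, 119.3]
ee_rot: [0.421, 0.52, 0.577, 0.469]
ft_force: [-0.6, 0.5, -3.8]
gripper_width: 0.624
grip_force: 75.9
time_s: 12.55
tcp_pos: [765.6, -130.8, 119.3]
ee_rot: [0.421, 0.52, 0.577, 0.469]
ft_force: [-0.0, 0.3, -4.4]
gripper_width: 0.627
grip_force: 75.9
time_s: 13.55
tcp_pos: [578.5, -153.9, 184.0]
ee_rot: [0.074, 0.667, 0.737, 0.077]
ft_force: [0.4, -0.9, -4.4]
gripper_width: 0.627
grip_force: 76.1
t 13.55 pos [ 578.5 -153.9  184. ] q [-0.43  0.01 -0.05  1.32  0.1   1.06] F [ 0.4 -0.9 -4.4]
shift cm [-4.85 -0.61 -0.4 ] rotvec [ 0.167  0.175 -1.663] norm 1.681
tx [-0.099  0.995 -0.006] tz [ 0.212  0.015 -0.977]
```

```bash
python3 -m crank '[-0.5,0,0,0.014,0.0145,-0.139, -0.5,0,0,0.014,0.0145,-0.139, -0.5,0,0,0.014,0.0145,-0.139, -0.5,0,0,0.014,0.0145,-0.139, -0.5,0,0,0.014,0.0145,-0.139, -0.5,0,0,0.014,0.0145,-0.139, -0.5,-0.2,0,0.014,0.0145,-0.139, -0.5,-0.2,0,0.014,0.0145,-0.139, -0.5,-0.1,0,0.014,0.0145,-0.139, 0,0,0,0.014,0.0145,-0.139]' && python3 -m crank '[0,0,-1,0.014,0.0145,-0.139, 0,0,-3,0.014,0.0145,-0.139, 0,0,-3,0,0,0, 0,0,-1,0,0,0, 0,0,0,0,0,0]'
python3 - <<'E'
from plan import *
go([530,-160,75],[1,0,0],[0,0,-1])
E
```

```text
time_s: 14.55
tcp_pos: [533.9, -158.4, 181.8]
ee_rot: [0.014, 0.991, 0.133, 0.018]
ft_force: [-0.5, 0.1, -4.7]
gripper_width: 0.622
grip_force: 76.1
time_s: 15.05
tcp_pos: [531.9, -157.4, 99.1]
ee_rot: [-0.001, 1.0, -0.003, 0.001]
ft_force: [-0.7, -0.2, -3.4]
gripper_width: 0.624
grip_force: 76.1
t 15.05 pos [ 531.9 -157.4   99.1] q [-0.41  0.14 -0.07  1.36  0.    2.74] F [-0.7 -0.2 -3.4]
shift cm [-0.19 -0.26 -2.41] rotvec [-0.002  0.001  0.006] norm 0.006
tx [ 1.    -0.006  0.001] tz [ 0.001  0.002 -1.   ]
```

```bash
python3 -m crank '[0,0,-1.2,0,0,0, 0,0,-0.6,0,0,0, 0,0,-0.3,0,0,0, 0,0,-0.2,0,0,0, 0,0,0,0,0,0, 0,0,0,0,0,0]'
```

```text
time_s: 15.65
tcp_pos: [533.1, -158.0, 78.7]
ee_rot: [0.0, 1.0, -0.003, 0.002]
ft_force: [-0.4, -0.0, -3.6]
gripper_width: 0.624
grip_force: 76.2
```

```bash
python3 -m crank '[0,0,-0.2,0,0,0, 0,0,-0.1,0,0,0, 0,0,0,0,0,0]'; python3 -m crank '[0,0,-0.1,0,0,0, 0,0,-0.1,0,0,0, 0,0,0,0,0,0]'
```

```text
time_s: 15.95
tcp_pos: [532.6, -157.8, 75.1]
ee_rot: [-0.0, 1.0, -0.003, 0.002]
ft_force: [0.0, 0.1, -4.0]
gripper_width: 0.623
grip_force: 76.2
time_s: 16.25
tcp_pos: [533.1, -157.9, 74.4]
ee_rot: [0.0, 1.0, -0.003, 0.002]
ft_force: [-1.3, 1.6, 1.7]
gripper_width: 0.625
grip_force: 77.0
```

```bash
python3 -m crank '[0,0,0,0,0,0, 0,0,0,0,0,0, 0,0,0,0,0,0, 0,0,2,0,0,0, 0,0,4,0,0,0, 0,0,4,0,0,0, 0,0,2,0,0,0.148, -2,0,0,0,0,0.148, -2,0,0,0,0,0.148, -2,0,0,0,0,0.148]' 8.54 70 && python3 -m crank '[-2,0,0,0,0,0.148, -2,0,0,0,0,0.148, -2,0,0,0,0,0.148, -2,0,0,0,0,0.148, -2,0,0,0,0,0.148, 0,0,0,0,0,0.148, 0,0,0,0,0,0.148, 0,0,0,0,0,0.148, 0,0,0,0,0,0.148, 0,0,0,0,0,0.148]' && python3 -m crank '[0,0,0,0,0,0.148, 0,0,0,0,0,0.148, 0,0,0,0,0,0.148, 0,0,0,0,0,0.148, 0,0,0,0,0,0.148, 0,0,0,0,0,0.148, 0,0,0,0,0,0.148, 0,0,0,0,0,0, 0,0,0,0,0,0]'
python3 - <<'E'
from plan import *
for n in ("scene","top","wrist"):
    s=r.state();c=r.camera(n);P=cloud(c,wristT(c,s) if n=="wrist" else None);x,y,z=P[...,0],P[...,1],P[...,2]
    Q=P[(x>490)&(x<590)&(y>-205)&(y<-110)&(z>112)&(z<130)]
    if len(Q)>5: print(n,len(Q),cv2.minAreaRect(Q[:,:2].astype(np.float32)),Q.mean(0).round(1))
go([440,-158,110],[-.5,0,-.866],[.866,0,-.5])
E
```

```text
time_s: 17.25
tcp_pos: [472.6, -158.1, 193.7]
ee_rot: [-0.0, 0.956, 0.292, 0.002]
ft_force: [0.1, 0.2, 0.7]
gripper_width: 1.005
grip_force: 0.0
time_s: 18.25
tcp_pos: [372.9, -158.0, 193.5]
ee_rot: [-0.001, 0.51, 0.86, 0.001]
ft_force: [-0.7, 0.3, 0.4]
gripper_width: 1.0
grip_force: 0.0
time_s: 19.15
tcp_pos: [372.9, -157.9, 193.4]
ee_rot: [-0.002, 0.021, 1.0, -0.0]
ft_force: [0.6, -0.3, 0.2]
gripper_width: 1.002
grip_force: 0.0
scene 303 ((536.2196044921875, -155.35324096679688), (52.506187438964844, 40.25038528442383), 88.25277709960938) [ 539.1 -155.2  118.5]
top 232 ((536.5782470703125, -158.78793334960938), (51.48561477661133, 38.103755950927734), 88.26498413085938) [ 537.2 -158.9  118.5]
t 19.3 pos [ 372.8 -157.9  193.3] q [-0.57 -0.27 -0.27  1.58 -0.   -0.52] F [-0.6 -0.8  0.3]
shift cm [ 6.72 -0.01 -8.33] rotvec [-0.021 -1.051  0.037] norm 1.051
tx [-0.999  0.041  0.004] tz [-0.004 -0.    -1.   ]
```

```bash
python3 -m crank '[0,0,0,-0.003,-0.131,0.004, 0,0,0,-0.003,-0.131,0.004, 0,0,0,-0.003,-0.131,0.004, 1,0,0,-0.003,-0.131,0.004, 1.7,0,-1,-0.003,-0.131,0.004, 2,0,-2,-0.003,-0.131,0.004, 2,0,-3,-0.003,-0.131,0.004, 2,0,-3,-0.003,-0.131,0.004, 0,0,0,0,0,0, 0,0,0,0,0,0]'
python3 - <<'E'
from plan import *
go([555.5,-158,48],[-.5,0.01,-.866],[.866,-0.01,-.5])
E
```

```text
time_s: 20.3
tcp_pos: [463.4, -167.8, 108.0]
ee_rot: [0.487, 0.001, 0.874, 0.004]
ft_force: [-0.8, 0.8, 0.4]
gripper_width: 1.003
grip_force: 0.0
t 20.3 pos [ 463.4 -167.8  108. ] q [-0.98 -0.99 -1.19  0.64  0.79 -0.66] F [-0.8  0.8  0.4]
shift cm [ 9.21  0.98 -6.  ] rotvec [-0.004 -0.031 -0.016] norm 0.035
tx [-0.526  0.005 -0.85 ] tz [ 0.85   0.006 -0.526]
```

```bash
python3 -m crank '[1.5,0,0,0,0,0, 1,0.4,-0.5,0,0,0, 0,0.4,0,0,0,0, 0,0,0,0,0,0]'
python3 - <<'E'
from plan import *
go([555.5,-158,48],[-.5,0.01,-.866],[.866,-0.01,-.5])
E
```

```text
time_s: 20.7
tcp_pos: [489.4, -159.8, 106.0]
ee_rot: [0.488, -0.001, 0.873, 0.003]
ft_force: [0.3, -0.2, -0.7]
gripper_width: 1.002
grip_force: 0.0
t 20.7 pos [ 489.4 -159.8  106. ] q [-0.88 -0.92 -1.18  0.51  0.72 -0.57] F [ 0.3 -0.2 -0.7]
shift cm [ 6.61  0.18 -5.8 ] rotvec [-0.    -0.028 -0.018] norm 0.034
tx [-0.524  0.001 -0.852] tz [ 0.852  0.006 -0.524]
```

```bash
python3 -m crank '[1.5,0,-1.2,0,0,0, 1.5,0.2,-1.2,0,0,0, 1.5,0,-1.2,0,0,0, 1.3,0,-1.1,0,0,0, 0.8,0,-1,0,0,0, 0,0,0,0,0,0]'
python3 - <<'E'
from plan import *
go([555.5,-158,48],[-.5,0.01,-.866],[.866,-0.01,-.5])
E
```

```text
time_s: 21.3
tcp_pos: [554.7, -157.8, 45.9]
ee_rot: [0.486, 0.0, 0.874, 0.004]
ft_force: [-0.6, 0.2, -0.4]
gripper_width: 0.997
grip_force: 0.0
t 21.3 pos [ 554.7 -157.8   45.9] q [-0.71 -0.5  -1.13  0.06  0.6  -0.43] F [-0.6  0.2 -0.4]
shift cm [ 0.08 -0.02  0.21] rotvec [-0.003 -0.031 -0.017] norm 0.036
tx [-0.527  0.004 -0.85 ] tz [ 0.85   0.007 -0.527]
```

```bash
python3 -m crank '[0,0,0,0,0,0, 0,0,0,0,0,0, 0,0,0,0,0,0, 0,0,0,0,0,0, 0,0,0,0,0,0, 0,0,0,0,0,0]' 4 80 && python3 -m crank '[0,0,1,0,0,0, 0,0,3,0,0,0, 0,0,4,0,0,0, 0,0,4,0,0,0, 0,0,3,0,0,0, 0,0,0,0,0,0]'
python3 - <<'E'
from plan import *
go([0,0,0],[-.5,0.01,-.866],[.866,-0.01,-.5])
E
```

```text
time_s: 21.9
tcp_pos: [555.7, -158.7, 49.0]
ee_rot: [0.489, -0.001, 0.872, 0.002]
ft_force: [-5.6, 2.2, 7.4]
gripper_width: 0.62
grip_force: 84.4
time_s: 22.5
tcp_pos: [556.4, -160.1, 204.0]
ee_rot: [0.491, -0.001, 0.871, -0.0]
ft_force: [0.9, -0.3, -2.1]
gripper_width: 0.619
grip_force: 84.6
t 22.5 pos [ 556.4 -160.1  204. ] q [-0.71 -0.76 -0.94  0.5   0.6  -0.43] F [ 0.9 -0.3 -2.1]
shift cm [-55.64  16.01 -20.4 ] rotvec [ 0.006 -0.022 -0.016] norm 0.027
tx [-0.519 -0.003 -0.855] tz [ 0.855  0.001 -0.519]
```

```bash
python3 -m crank '[0,0,2,0,0.14,0, 0,2,0,0,0.14,0, 0,3,0,0,0.14,0, 0,3,0,0,0.14,0, 0,3,0,0,0.14,0, 0,3,0,0,0.14,0, 0,3,0,0,0.14,0, 0,3,0,0,0.14,0, -1,3,0,0,0.14,0, -1,3,0,0,0.14,0]' && python3 -m crank '[-1,3,0,0,0.14,0, -1,3,0,0,0.03,0, -1,0,0,0,0,0.055, 0,0,0,0,0,0, 0,0,0,0,0,0]'
python3 - <<'E'
from plan import *
M=R.from_euler('z',3.15,degrees=True)*R.from_euler('y',90,degrees=True)
go([503,155,44],M.apply([-.519,-.001,-.855]),M.apply([.855,.001,-.519]))
s=r.state();c=r.camera("wrist");T=wristT(c,s);P=cloud(c,T);x,y,z=P[...,0],P[...,1],P[...,2]
pickle.dump((s,c),open("pics/w3.pkl","wb"))
Q=P[(x>420)&(x<480)&(y>90)&(y<220)&(z>60)&(z<75)];print(len(Q), Q.mean(0) if len(Q) else "", cv2.minAreaRect(Q[:,:2].astype(np.float32)) if len(Q) else "")
cv2.imwrite("pics/w3.png",cv2.convertScaleAbs(c["image"][:,:,::-1],alpha=1.5))
E
```

```text
time_s: 23.5
tcp_pos: [534.9, 102.7, 214.2]
ee_rot: [-0.193, 0.002, 0.981, 0.002]
ft_force: [0.6, -1.0, -4.5]
gripper_width: 0.62
grip_force: 84.5
time_s: 24.0
tcp_pos: [505.1, 161.5, 215.2]
ee_rot: [-0.273, -0.024, 0.962, -0.006]
ft_force: [0.3, -0.3, -2.9]
gripper_width: 0.623
grip_force: 84.8
t 24.0 pos [505.1 161.5 215.2] q [0.15 0.69 0.76 2.19 0.05 0.08] F [ 0.3 -0.3 -2.9]
shift cm [ -0.21  -0.65 -17.12] rotvec [-0.    -0.008  0.006] norm 0.01
tx [-0.85  -0.043  0.526] tz [-0.525 -0.024 -0.851]
0
```

View pics/w3.png

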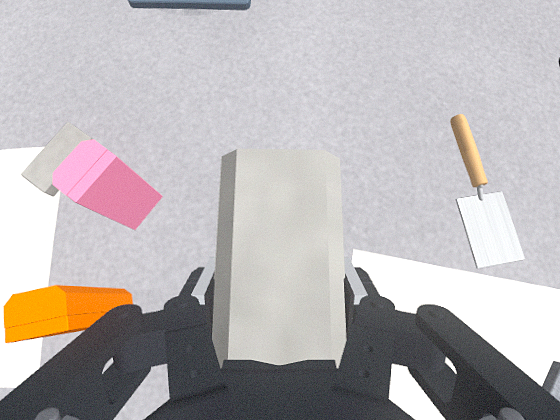

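The wrist view shows the stone gripped mid-length with the bevelled face up, at about (280,255). The holder is hidden behind it. I'll lower in stages and verify the stone's actual pose from the cloud.

```bash
python3 -m crank '[-0.1,-0.6,-4,0,-0.008,0.006, 0,0,-4,0,0,0, 0,0,-3,0,0,0, 0,0,0,0,0,0, 0,0,0,0,0,0]'
python3 - <<'E'
from plan import *
M=R.from_euler('z',3.15,degrees=True)*R.from_euler('y',90,degrees=True)
go([503,155,44],M.apply([-.519,-.001,-.855]),M.apply([.855,.001,-.519]))
for n in ("wrist","top","scene"):
    s=r.state();c=r.camera(n);P=cloud(c,wristT(c,s) if n=="wrist" else None);x,y,z=P[...,0],P[...,1],P[...,2]
    pickle.dump((s,c),open(f"pics/{n}4.pkl","wb"))
    tz=s["tcp_pos"][2]
    m=(x>425)&(x<600)&(y>115)&(y<200)&(z>tz+30)&(z<tz+48)
    im=c["image"].astype(int);Q=P[m&(im.sum(2)>200)]
    if len(Q)>20:
        A=np.c_[Q[:,:2],np.ones(len(Q))];k=np.linalg.lstsq(A,Q[:,2],rcond=None)[0]
        print(n,len(Q),cv2.minAreaRect(Q[:,:2].astype(np.float32)),Q.min(0).round(),Q.max(0).round(),"slope",k.round(3))
    Q=P[(x>420)&(x<480)&(y>90)&(y<220)&(z>60)&(z<75)]
    if len(Q)>20: print(" stop",len(Q),cv2.minAreaRect(Q[:,:2].astype(np.float32)))
a=cv2.resize(c["image"][180:310,280:370],None,fx=4.5,fy=4.5,interpolation=cv2.INTER_CUBIC)
cv2.imwrite("pics/c4.png",cv2.convertScaleAbs(a[:,:,::-1],alpha=1.5))
E
```

```text
time_s: 24.55
tcp_pos: [503.6, 154.8, 108.0]
ee_rot: [-0.269, -0.026, 0.963, -0.006]
ft_force: [0.2, -0.2, -3.1]
gripper_width: 0.625
grip_force: 84.7
t 24.55 pos [503.6 154.8 108. ] q [0.14 0.67 0.52 1.96 0.05 0.07] F [ 0.2 -0.2 -3.1]
shift cm [-0.06  0.02 -6.4 ] rotvec [-0.001  0.001  0.001] norm 0.002
tx [-0.854 -0.048  0.518] tz [-0.517 -0.026 -0.855]
wrist 27023 ((497.3275451660156, 156.31858825683594), (88.03709411621094, 85.41714477539062), 2.212693452835083) [453. 115. 138.] [542. 200. 156.] slope [ 5.00000e-03 -7.00000e-03  1.43722e+02]
scene 147 ((563.6321411132812, 162.8408203125), (31.152170181274414, 45.623077392578125), 7.009192943572998) [545. 140. 140.] [577. 186. 150.] slope [ 8.0000e-02 -8.1000e-02  1.1448e+02]
```

View pics/c4.png

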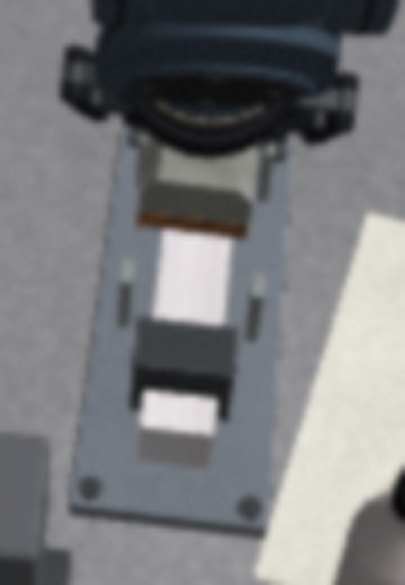

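The scene crop shows the stone level and in line with the bed between jaw and stop, wood down at about (193,222). Lowering.

```bash
python3 -m crank '[0,0,-3,0,0,0, 0,0,-1.5,0,0,0, 0,0,-0.7,0,0,0, 0,0,0,0,0,0]' && python3 -m crank '[0,0,-0.4,0,0,0, 0,0,0,0,0,0, 0,0,0,0,0,0]'; python3 -m crank '[0,0,-0.3,0,0,0, 0,0,-0.2,0,0,0, 0,0,0,0,0,0]'
```

```text
time_s: 25.1
tcp_pos: [503.3, 155.7, 54.5]
ee_rot: [-0.269, -0.027, 0.963, -0.006]
ft_force: [-0.4, 0.4, -4.1]
gripper_width: 0.618
grip_force: 84.9
time_s: 25.4
tcp_pos: [504.3, 155.8, 51.7]
ee_rot: [-0.268, -0.027, 0.963, -0.006]
ft_force: [0.0, -0.4, -4.6]
gripper_width: 0.616
grip_force: 84.9
time_s: 25.7
tcp_pos: [503.7, 155.7, 45.7]
ee_rot: [-0.269, -0.027, 0.963, -0.006]
ft_force: [-0.3, 0.2, -4.5]
gripper_width: 0.62
grip_force: 84.9
```

```bash
python3 -m crank '[0,0,-0.1,0,0,0, 0,0,-0.1,0,0,0, 0,0,0,0,0,0]'; python3 -m crank '[0,0,-0.1,0,0,0, 0,0,0,0,0,0]'
```

```text
time_s: 26.0
tcp_pos: [503.9, 155.7, 45.2]
ee_rot: [-0.268, -0.027, 0.963, -0.006]
ft_force: [0.7, -0.9, 2.2]
gripper_width: 0.619
grip_force: 85.3
time_s: 26.2
tcp_pos: [503.9, 155.7, 45.2]
ee_rot: [-0.268, -0.027, 0.963, -0.006]
ft_force: [-0.9, -0.4, 6.5]
gripper_width: 0.621
grip_force: 85.8
```

```bash
python3 -m crank '[0,0,0,0,0,0, 0,0,0,0,0,0, 0,0,0,0,0,0, 0.5,0,0.9,0,0,0, 1.5,0.1,2.6,0,0,0, 2,0.1,3.5,0,0,0, 2,0.1,3.5,0,0,0, 2,0.1,3.5,0,-0.13,0, 2,0,0,0,-0.13,0, 0,0,0,0,-0.14,0]' 7.6 && python3 -m crank '[0,0,0,0,-0.14,0, 0,0,0,0,0,0, 0,0,0,0,0,0]' 0
python3 - <<'E'
from plan import *
go([660,164,52],[-1,-.055,0],[0,0,-1])
for n in ("wrist","top","scene"):
    s=r.state();c=r.camera(n);P=cloud(c,wristT(c,s) if n=="wrist" else None);x,y,z=P[...,0],P[...,1],P[...,2]
    pickle.dump((s,c),open(f"pics/{n}5.pkl","wb"))
    for nm,b in (("stone",(430,590,110,205,76,95)),("stop",(425,470,100,210,58,74)),("jaw",(580,660,120,205,58,75))):
        Q=P[(x>b[0])&(x<b[1])&(y>b[2])&(y<b[3])&(z>b[4])&(z<b[5])]
        if len(Q)>20: print(n,nm,len(Q),cv2.minAreaRect(Q[:,:2].astype(np.float32)),Q.min(0).round(),Q.max(0).round(),Q.mean(0).round(1))
a=load("wrist5")[1]["image"]
cv2.imwrite("pics/w5.png",cv2.convertScaleAbs(a[:,:,::-1],alpha=1.3))
E
```

```text
time_s: 27.2
tcp_pos: [608.8, 159.7, 182.7]
ee_rot: [-0.073, -0.025, 0.997, -0.011]
ft_force: [1.9, 0.3, 1.4]
gripper_width: 0.889
grip_force: 0.0
time_s: 27.5
tcp_pos: [601.3, 159.7, 182.7]
ee_rot: [-0.009, -0.025, 1.0, -0.013]
ft_force: [1.0, -0.5, -0.2]
gripper_width: 0.388
grip_force: 0.0
t 27.5 pos [601.3 159.7 182.7] q [ 0.16  0.33  0.32  1.59 -0.02  0.11] F [ 1.  -0.5 -0.2]
shift cm [  5.87   0.43 -13.07] rotvec [ 0.027 -0.017  0.005] norm 0.033
tx [-0.999 -0.05   0.018] tz [-0.017 -0.027 -0.999]
wrist stone 11122 ((514.5033569335938, 155.2939453125), (120.69139099121094, 53.33153533935547), 2.8239104747772217) [453. 126.  76.] [576. 184.  85.] [511.2 155.4  81.9]
wrist stop 1304 ((452.7315368652344, 153.65408325195312), (29.045522689819336, 59.95824432373047), 3.118640661239624) [437. 123.  58.] [469. 183.  74.] [444.1 152.8  66. ]
wrist jaw 1990 ((612.2152709960938, 162.9289093017578), (30.028146743774414, 50.13536071777344), 3.5022175312042236) [596. 137.  58.] [628. 188.  70.] [611.2 162.8  67.4]
scene stone 569 ((520.7725830078125, 157.27053833007812), (114.86204528808594, 52.764862060546875), 2.338458299636841) [464. 133.  76.] [578. 186.  86.] [535.8 157.7  81.6]
scene jaw 305 ((615.66845703125, 164.72872924804688), (31.060806274414062, 49.87651443481445), 3.4947586059570312) [599. 139.  58.] [632. 190.  71.] [617.6 165.   66.4]
```

View pics/w5.png

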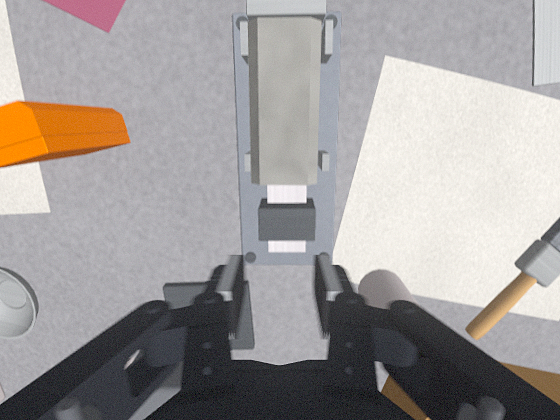

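The wrist view shows the stone flat in the pocket, working face up (285,100), against neither cheek. The jaw is at (287,220), with its rear toward the gripper. Next I go behind the jaw with shut fingers.

```bash
python3 -m crank '[3,0.3,0,0.027,-0.017,0.005, 2.3,0.2,0,0,0,0, 0,0,-4,0,0,0, 0,0,-4,0,0,0, 0,0,-3,0,0,0, 0,0,0,0,0,0, 0,0,0,0,0,0]' 0 60
python3 - <<'E'
from plan import *
go([655,165,54],[-1,-.055,0],[0,0,-1])
E
```

```text
time_s: 28.35
tcp_pos: [658.5, 164.7, 72.8]
ee_rot: [0.001, -0.027, 1.0, -0.0]
ft_force: [0.2, 0.6, 0.5]
gripper_width: 0.002
grip_force: 0.0
t 28.35 pos [658.5 164.7  72.8] q [ 0.15  0.47  0.29  1.39 -0.    0.09] F [0.2 0.6 0.5]
shift cm [-0.35  0.03 -1.88] rotvec [-0.     0.002  0.001] norm 0.002
tx [-0.999 -0.054 -0.002] tz [ 0.002  0.    -1.   ]
```

```bash
python3 -m crank '[0,0,-1.8,0,0,0, -0.8,0,0,0,0,0, -0.8,0,0,0,0,0, -0.8,-0.1,0,0,0,0, 0,0,0,0,0,0]' && python3 -m crank '[-0.4,0,0,0,0,0, -0.4,0,0,0,0,0, -0.4,-0.1,0,0,0,0, 0,0,0,0,0,0]'
```

```text
time_s: 28.85
tcp_pos: [633.4, 164.2, 57.5]
ee_rot: [0.003, -0.027, 1.0, 0.0]
ft_force: [0.1, 0.5, 0.3]
gripper_width: -0.0
grip_force: 0.2
time_s: 29.25
tcp_pos: [621.0, 162.8, 55.7]
ee_rot: [0.002, -0.027, 1.0, 0.0]
ft_force: [3.1, 0.6, 2.3]
gripper_width: 0.001
grip_force: 1.1
```

```bash
for i in 1; do python3 -m crank '[-0.3,0,0,0,0,0, -0.3,0,0,0,0,0, -0.3,-0.1,0,0,0,0, 0,0,0,0,0,0]'; done;  python3 -m crank '[-0.3,0,0,0,0,0, -0.2,0,0,0,0,0, 0,0,0,0,0,0]'; python3 -m crank '[-0.2,0,0,0,0,0, -0.2,0,0,0,0,0, 0,0,0,0,0,0]'
```

```text
time_s: 29.65
tcp_pos: [612.2, 162.2, 55.3]
ee_rot: [0.002, -0.027, 1.0, 0.001]
ft_force: [4.6, 1.2, 0.9]
gripper_width: 0.001
grip_force: 1.9
time_s: 29.95
tcp_pos: [609.5, 162.0, 55.4]
ee_rot: [0.004, -0.027, 1.0, 0.0]
ft_force: [8.4, 1.6, -1.4]
gripper_width: -0.006
grip_force: 4.3
time_s: 30.25
tcp_pos: [609.5, 162.1, 55.5]
ee_rot: [0.008, -0.027, 1.0, 0.0]
ft_force: [17.7, 1.6, -6.8]
gripper_width: -0.001
grip_force: 8.5
```

```bash
python3 -m crank '[-0.2,0,0,0,0,0, -0.1,0,0,0,0,0, 0,0,0,0,0,0, 0,0,0,0,0,0]'
```

```text
time_s: 30.65
tcp_pos: [609.5, 162.0, 55.7]
ee_rot: [0.011, -0.027, 1.0, 0.0]
ft_force: [22.9, 1.9, -11.8]
gripper_width: 0.002
grip_force: 11.5
```

```bash
python3 -m crank '[0.7,0,0,0,0,0, 1,0,0,0,0,0, 2,0.1,0,0,0,0, 1.5,0,2,0,0,0, 0,0,4,0,0,0, 0,0,4,0,0,0, 0,0,3,0,0,0, 0,0,0,0,0,0, 0,0,0,0,0,0]'
python3 - <<'E'
from plan import *
for n in ("wrist","top","scene"):
    s=r.state();c=r.camera(n);P=cloud(c,wristT(c,s) if n=="wrist" else None);x,y,z=P[...,0],P[...,1],P[...,2]
    pickle.dump((s,c),open(f"pics/{n}6.pkl","wb"))
    for nm,b in (("stone",(430,590,110,205,79,95)),("stop",(425,449,100,210,58,74)),("jaw",(572,660,120,205,58,73))):
        Q=P[(x>b[0])&(x<b[1])&(y>b[2])&(y<b[3])&(z>b[4])&(z<b[5])]
        if len(Q)>20: print(n,nm,len(Q),cv2.minAreaRect(Q[:,:2].astype(np.float32)),Q.min(0).round(),Q.max(0).round())
print(s["tcp_pos"],s["ft_force"],s["time_s"])
a=load("wrist6")[1]["image"]
cv2.imwrite("pics/w6.png",cv2.convertScaleAbs(a[:,:,::-1],alpha=1.3))
E
```

```text
time_s: 31.55
tcp_pos: [651.2, 162.7, 185.1]
ee_rot: [0.001, -0.027, 1.0, -0.0]
ft_force: [-0.2, 0.2, -0.3]
gripper_width: -0.0
grip_force: 0.0
wrist stone 6490 ((531.770751953125, 155.96173095703125), (72.14004516601562, 47.05636978149414), 2.69069242477417) [495. 131.  79.] [569. 181.  85.]
wrist jaw 2012 ((584.5341796875, 161.47267150878906), (26.906078338623047, 49.9434814453125), 2.367382764816284) [572. 136.  66.] [599. 187.  70.]
scene stone 42 ((546.2974853515625, 157.19146728515625), (47.95084762573242, 45.57078170776367), 6.072157382965088) [522. 136.  79.] [572. 181.  85.]
scene jaw 254 ((586.528076171875, 161.03297424316406), (29.28277587890625, 54.39408874511719), 0.45716187357902527) [572. 134.  58.] [601. 188.  73.]
[650.35145989 162.57129319 182.47326116] [-0.78803168 -0.35303202 -0.0656714 ] 31.65
```

View pics/w6.png

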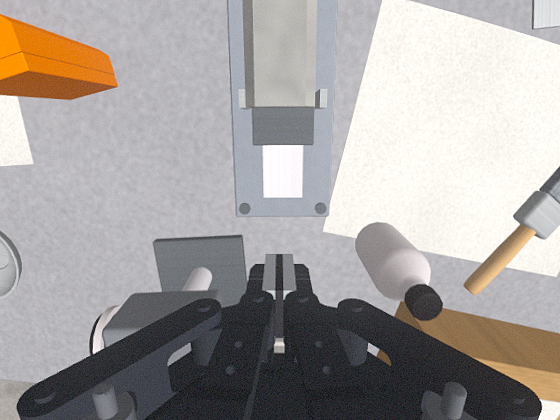

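The jaw (283,125) is flush against the stone. Its rear face is at x≈599, which matches a stone seated on the stop, and it stalled at 23 N. The gripper is clear, so I'm handing in.

```bash
python3 -c "
from cell import r
print(r.sign_off())"
```

```text
the job is handed in; nothing more can be done
None
```

I showed the stone's working face and then its wooden back to the lens for over a second each, laid it in the holder working face up, and slid the jaw until it stalled against the stone. The job was handed in at about 32 s; the sign-off gave no verdict, and I inferred contact with the stop from the stall and the jaw's final position rather than seeing it.

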